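# Run the feeler carriage round the bowl-checking jig

### The job

On the bowl-checking jig, take the wooden carriage that is threaded on the bent steel bar by its handle and slide it along the bar and round the bend, turning it to follow the bar, until it is right up against the stop block at the far end; then let go of it. Leave the identical spare carriage on the bench where it stands.

Things in the scene. Friction and masses are not known exactly. Their poses are not given: they have to be found in the camera images.
- carriage: Dark wood carriage on the steel bar (18 mm bore, 30 mm up, along its x), 0.2 kg, slides easily. Block 36 long (x), 40 wide (y), 50 mm tall; flat handle centred on it, 30 mm along x, 16 mm thick in y, from 50 to 100 mm up. Brass feeler pin juts 28 mm from its -y side, 44 mm up. Origin: centre of its underside, on the jig board (its top 18 mm above the bench); z up; +x is the way it must travel.
- jig: Fixed jig: grey board 240x325x18 mm, level 12 mm bar 48 mm above bench, post at its start, bowl (136 mm wide, top 74 mm above bench) inside the bend. Origin: on the bench below the start of the bend, z up. In this frame (mm) the bar runs along +x from (-90,0) to (0,0), then an arc of radius 130 about (0,-130) for 70 degrees to the right, then 40 straight to the stop. Carriage starts on the first run.
- stop: Dark steel block fixed at the far end of the bar: 20 mm thick, 44 wide, 60 tall, top 78 mm above the bench. Origin: on the jig board's top, in the face that the carriage comes up against, below the bar's axis; +x is the way the bar runs into it, z up. With the carriage home, the carriage's origin is at (-18,0,0) mm in this frame and its x is parallel to this x.
- spare: Spare carriage, same shape, size and wood as the other, standing by itself on the bench beside the jig, on no bar. Not to be used. Origin: centre of its underside.

How it is judged:
At the end, for the whole second after the job is handed in: The carriage on the bar is home at the stop block (gap to its face under 10 mm), in line with the bar there (within 12 degrees), upright (within 7 degrees), at rest and released; the spare carriage has not been moved by more than 30 mm at any time (x of carriage in the frame of stop above -0.028 m and angle between the x axis of carriage and the x axis of stop, either way round below 0.21 rad and angle between carriage's own z axis and vertical below 0.12 rad and linear speed of carriage below 0.01 m/s); the robot touches nothing.
It fails at once if the spare carriage is knocked or moved (more than 30 mm) (distance of spare from where it was at the start of the episode above 0.03 m).
It also fails if it takes over 35 s, if anything falls off the work surface, if the arm or the gripper's body presses on something with over 40 N, if the wrist force passes 120 N, or if a joint passes its speed limit or range.

### The arm

A 6-joint arm with a two-finger parallel gripper is mounted at the origin on the work surface. World frame = base frame: x ahead of the robot, y to its left, z up, the work surface at z = 0. Lengths are in m, angles in rad, forces in N, time in s.
With the tool pointing down it reaches from about 0.25 to 0.725 m from the base axis. Payload 4 kg.
Tool frame: the origin (TCP) lies on the centre line of the jaws, within the pads' length; the fingertips stand 17 mm ahead of it and the grasp point (between the pads) lies 2 mm behind it; z points along the fingers, y is the line along which they close (so a half turn about z gives the same grasp; the last joint's range is limited). The gripper opens to 85 mm and grips with 20 to 120 N. Pads are 22 mm wide; open, the fingers measure 114 mm over their backs; the gripper's body (76 mm by 85 mm) begins 54 mm behind the grasp point. The pads swing forward as they close: fully open they stand 13 mm farther back than shut.
Start: joints at [1.293, 0.241, 0.005, 1.335, 0, 1.571], TCP at [0.137, 0.481, 0.248] pointing down, gripper open.
Joint ranges: [-2.72, 2.72], [-1.05, 1.87], [-1.09, 1.28], [-1.99, 2.15], [-1.42, 1.44], [-3.14, 3.14]. Speed limits (rad/s): [2.79, 2.79, 3.14, 3.14, 3.14, 3.14].

### API

Orientations are given as a unit quaternion [x, y, z, w].
In Python, from workcell import get_obs, imaging, order gives the robot as it stands.
- The arm moves only by the tool apply_moves, never from a script. Its argument "targets" is a list that holds one entry, the list of rows, each a list of 5 numbers: the shift along the world's x, y, z in units of 40 mm (1.0 is 40 mm), then the turn about the world's z in degrees, then the gripper command: -1 is shut, 1 is fully open, values between are in proportion. In form: [[[dx, dy, dz, turn, fingers], ...]]. A call has 1 to 8 rows; each row shifts and turns the commanded pose from where the row before left it; what a row does not reach is not made up. A row lasts 1/12 s, in which the tool goes at most 41.7 mm and 7.16 degrees, less where a joint would pass 70% of its speed; a pose out of reach is approached as far as the arm can. A call is refused whole if a number of a shift passes 1 or a number of a turn 7.16, either way. A call with a gripper value outside its range is refused whole. The fingers move at their own pace and stop on an object; the grip force is fixed at half the most. Time passes only in rows, so rows that do not move let the fingers close. It gives the time, the measured TCP pose, the force, the opening and the grip force at its end, in the units of the state.
- get_obs(): the state, without advancing time (a new reading comes with each control period).
- imaging.camera(name): name is "side" or "top" or "wrist"; returns (picture, depth): 420x560x3 uint8, blue, green, red; 420x560 float32, m along the optical axis (not along the pixel's ray), 0 where there is no reading.
- imaging.get_calibration(name): a dict with "camera_matrix" (3x3 intrinsics, pixels), "k1" (the pictures are not rectified: a ray, as slopes to the right and down, at radius r is drawn at 1 + k1 r^2 times it, then the intrinsics apply), "eye" and "rotation" of the camera in the world; the wrist camera has in their place "hand_eye" (4x4, takes a point from camera to tool coordinates, whose origin is the TCP and whose axes are the flange's). Camera axes: x right, y down, z forward; pixel columns grow to the right and rows downward; lengths in m; the calibration is good to about 2 mm. A picture is of the moment at which its call begins: read the wrist's pose just before it. get_calibration takes no time and is no camera call.
- order.job_done(): hands the job in; it is judged then, once.
The state is a dict: "clock": time; "joint_pos": joint angles; "joint_vel": joint speeds; "tau": joint torques, N m; "eef_pos": TCP position; "tool_rot": TCP orientation; "ft_force": force on the tool from outside, world axes, zero at the start; "ft_torque": the same for the moment, N m; "grip_width": finger opening in m; "grasp_force": force on a finger pad.
Only numpy, scipy, OpenCV 4.12 (cv2) and the standard library are available. Lean on these libraries where they do the work, as an engineer would, in place of code of your own. Each camera call takes 0.05 s, during which the arm holds its last target. There are 200 camera calls.

## Working session

There is one attempt and no reset: what is moved stays moved. The work goes in short steps, Python scripts to look and compute and a tool call to move; the robot and the scene stay as the last step left them, time stands still between calls to the robot, and variables do not carry over. Pictures are saved under pics/ and viewed, at most 10 in all, crops included, and the job is handed in when it is done.

Besides the shell and the picture viewer there is one more tool, called in YAML: its name, and indented under it one key for each argument. apply_moves: Moves the arm, as the interface text tells. Its arguments: {"type":"object","properties":{"targets":{"type":"array","items":{"type":"array","items":{"type":"array","items":{"type":"number"}}}}},"required":["targets"]}

```bash
mkdir -p pics
cat > h.py <<'E'
import numpy as np, cv2
from workcell import get_obs, imaging, order
def cast(cal,px,z):
    K=np.array(cal["camera_matrix"],float);px=np.array(px,float).reshape(-1,2)
    d=(px-K[[0,1],2])/K[[0,1],[0,1]]
    u=d.copy()
    for _ in range(20): u=d/(1+cal["k1"]*(u**2).sum(1,keepdims=True))
    R=np.array(cal["rotation"]);e=np.array(cal["eye"])
    r=np.c_[u,np.ones(len(u))]@R.T
    return e+r*((z-e[2])/r[:,2])[:,None]
def pts(cal,depth):
    K=np.array(cal["camera_matrix"],float);h,w=depth.shape
    px=np.stack(np.meshgrid(np.arange(w),np.arange(h)),-1).reshape(-1,2).astype(float)
    d=(px-K[[0,1],2])/K[[0,1],[0,1]];u=d.copy()
    for _ in range(20): u=d/(1+cal["k1"]*(u**2).sum(1,keepdims=True))
    r=np.c_[u,np.ones(len(u))]*depth.reshape(-1,1)
    return (np.array(cal["eye"])+r@np.array(cal["rotation"]).T).reshape(h,w,3)
E
python3 - <<'E'
from h import *
for n in("top","side"):
    c=imaging.get_calibration(n);im,d=imaging.camera(n)
    cv2.imwrite(f"pics/{n}0.png",im);np.savez(f"{n}0.npz",im=im,d=d);print(n,c["eye"],np.round(c["rotation"],3).tolist())
print(get_obs())
E
```

```text
top [ 0.42642845 -0.01406694  1.08607644] [0.712, -0.701, 0.032, -0.037]
side [ 0.16286071 -0.64863416  0.87829968] [0.904, -0.237, 0.095, -0.342]
{'clock': 0.1, 'joint_pos': array([1.29300379e+00, 2.41367429e-01, 3.87740034e-03, 1.33522115e+00,
       8.37271235e-06, 1.57082510e+00]), 'joint_vel': array([ 0.00202339, -0.0006592 ,  0.00381679, -0.00048485, -0.00072681,
       -0.00063466]), 'tau': array([-1.00324189e-03, -3.73139548e+01,  2.53010255e+01,  1.08722880e-02,
       -1.31761813e-04, -6.09975686e-06]), 'eef_pos': array([0.13696826, 0.48031963, 0.24749413]), 'tool_rot': array([ 1.38464290e-01,  9.90366964e-01, -9.47628181e-04, -1.36688181e-04]), 'ft_force': array([ 0.11686243,  0.08924797, -0.43864286]), 'ft_torque': array([-0.01247008, -0.01833946, -0.00101651]), 'grasp_force': 0.0, 'grip_width': 0.08519413904433859}
```

View pics/top0.png

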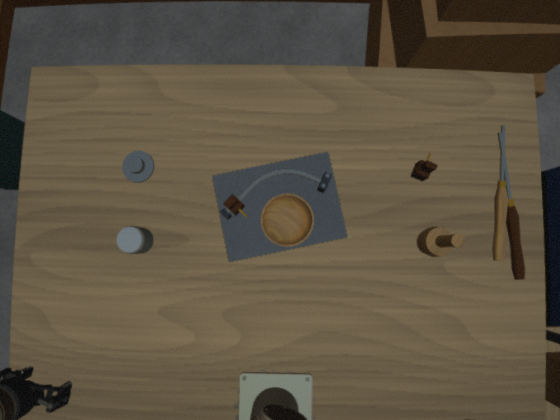

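View pics/side0.png

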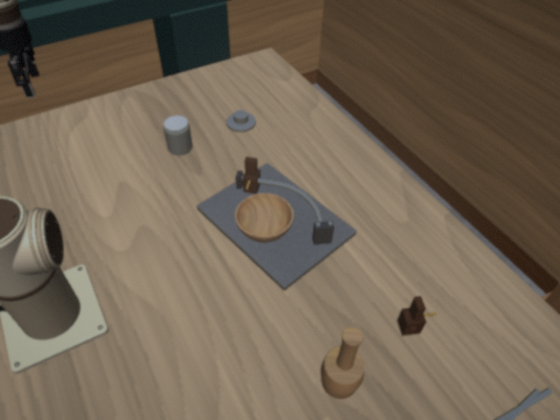

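```bash
sed -i 's/^import numpy.*/&\nfrom scipy.spatial.transform import Rotation as Ro\ndef RM(q): q=np.array(q,float); return q if q.shape==(3,3) else Ro.from_quat(q).as_matrix()/; s/np.array(cal\["rotation"\])/RM(cal["rotation"])/' h.py
python3 - <<'E'
from h import *
c=imaging.get_calibration("top");f=np.load("top0.npz");im,d=f["im"],f["d"]
P=pts(c,d);z=P[...,2]
def show(n,r,lo,hi):
    x0,y0,x1,y1=r;m=np.zeros(z.shape,bool);m[y0:y1,x0:x1]=(z[y0:y1,x0:x1]>lo)&(z[y0:y1,x0:x1]<hi)
    q=P[m][:,:2].astype(np.float32)
    if len(q)>3: print(n,len(q),q.mean(0).round(4),"z",np.median(z[m]).round(4),"rect",cv2.minAreaRect(q*1000))
show("handle",(215,185,255,225),.09,.15)
show("handle/block",(215,185,255,225),.06,.085)
show("stop",(310,165,340,198),.065,.095)
show("bowl",(255,190,320,250),.055,.09)
show("spare",(405,150,440,185),.08,.12)
m=(z>.038)&(z<.060);m[:165]=0;m[200:]=0;m[:,:248]=0;m[:,318:]=0
for x in range(248,318,7):
    ys=np.where(m[:186 if x>262 else 200,x])[0]; print(x,ys.tolist())
cor=np.array([[212,176],[329,152],[347,238],[230,262]]);print(cast(c,cor,.018).round(4)[:,:2].tolist())
cv2.imwrite("pics/c1.png",cv2.resize(np.clip(im[140:270,200:450]*1.8,0,255).astype(np.uint8),None,fx=3.2,fy=3.2,interpolation=cv2.INTER_CUBIC))
f=np.load("side0.npz");cv2.imwrite("pics/c2.png",cv2.resize(np.clip(f["im"][140:300,180:380]*1.8,0,255).astype(np.uint8),None,fx=3.6,fy=3.6,interpolation=cv2.INTER_CUBIC))
E
```

```text
handle 99 [0.5378 0.1152] z 0.1169 rect ((538.8790893554688, 116.24555206298828), (15.692680358886719, 29.588077545166016), 47.19212341308594)
handle/block 183 [0.5281 0.1153] z 0.0667 rect ((521.2908935546875, 114.41458129882812), (67.98095703125, 56.50899887084961), 46.07859420776367)
stop 134 [ 0.5992 -0.1177] z 0.0781 rect ((599.7796020507812, -118.31204986572266), (20.00506591796875, 42.133487701416016), 67.75640106201172)
bowl 703 [ 0.5024 -0.024 ] z 0.0704 rect ((500.4400939941406, -23.399749755859375), (133.07228088378906, 132.4066619873047), 0.9222741723060608)
spare 103 [ 0.6399 -0.3849] z 0.0974 rect ((641.1240844726562, -387.01373291015625), (31.94294548034668, 17.439355850219727), 68.58203125)
248 [186, 187, 188, 189, 190, 191, 192]
255 [180, 181, 182, 184]
262 [175, 176, 177, 178, 179]
269 [172, 173, 174, 175, 176]
276 [170, 171, 172, 173, 174]
283 [169, 170, 171, 172, 173]
290 [169, 170, 171, 172]
297 [170, 171, 172, 173]
304 [172, 173, 174, 175, 176]
311 [174, 175, 176, 177, 178]
[[0.6175, 0.1814], [0.6886, -0.1359], [0.4554, -0.1849], [0.3867, 0.1258]]
```

View pics/c1.png

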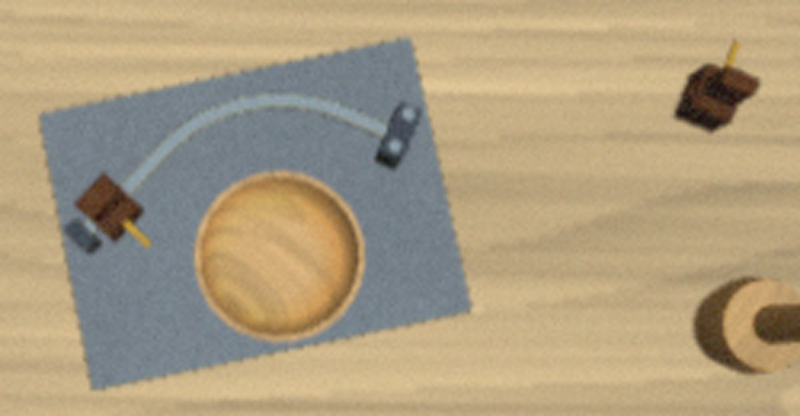

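View pics/c2.png

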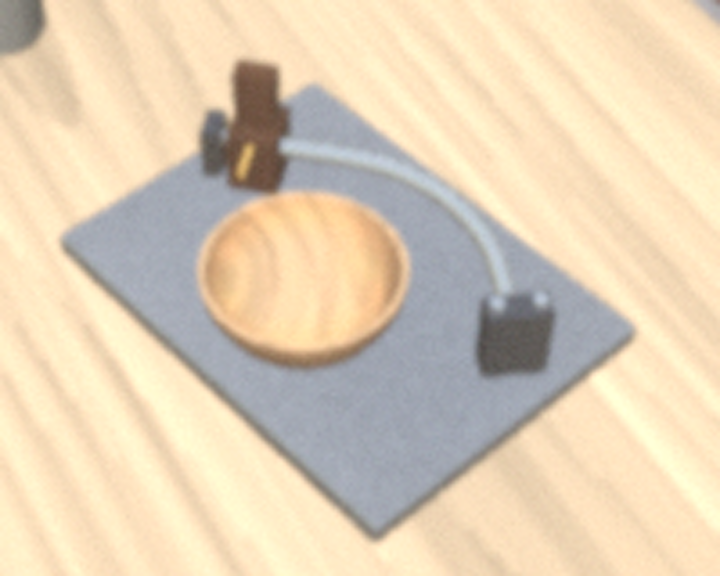

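```bash
cat > jig.py <<'E'
from h import *
from scipy.optimize import least_squares
c=imaging.get_calibration("top")
B=cast(c,[[248,189],[255,181.8],[262,177],[269,174],[276,172],[283,171],[290,170.6],[297,171.6],[304,174],[311,176]],.052)[:,:2]*1000
S=np.array([599.8,-118.3]);H=np.array([538.8,116.2])
def toj(p,v):
    a=v[2];return (p-v[:2])@np.array([[np.cos(a),-np.sin(a)],[np.sin(a),np.cos(a)]])
def off(q):
    x,y=q
    if x<0:return y
    ang=np.arctan2(x,y+130)
    if ang<np.radians(70):return np.hypot(x,y+130)-130
    return (np.array([x,y])-[122.16,-85.54])@[np.sin(np.radians(70)),np.cos(np.radians(70))]
def res(v):
    return np.r_[[off(q) for q in toj(B,v)],(toj(S,v)-[139.26,-132.53]),toj(H,v)[1],np.degrees(v[2])+42.4]
v=least_squares(res,[600,60,np.radians(-42.4)]).x
def path(s):  # mm past start of bend -> world xy mm, heading deg
    L=130*np.radians(70);a=np.clip(s/130,0,np.radians(70))
    p=np.array([130*np.sin(a),130*np.cos(a)-130])
    e=s if s<0 else max(0,s-L);p=p+e*np.array([np.cos(a),-np.sin(a)])
    R=np.array([[np.cos(v[2]),-np.sin(v[2])],[np.sin(v[2]),np.cos(v[2])]])
    return v[:2]+R@p,np.degrees(v[2]-a)
E
python3 - <<'E'
from jig import *
print(v,np.degrees(v[2]),res(v).round(1),"handle in jig",toj(H,v).round(1), "bowl", toj(np.array([500.4,-23.4]),v))
o=get_obs();e=o["eef_pos"];y=Ro.from_quat(o["tool_rot"]).as_matrix()[:,1]
print(e,"yaw_y",np.degrees(np.arctan2(y[1],y[0])))
print("to handle",((H/1000-e[:2])/.04).round(2),"z",((.097-e[2])/.04).round(2),"turn",np.degrees(v[2])+90-np.degrees(np.arctan2(y[1],y[0])))
E
```

```text
[585.78486073  73.14643492  -0.73632414] -42.18826561730417 [-0.4  0.3  0.4 -0.3 -0.5 -0.6  0.4  0.2 -0.8  1.4 -0.3  0.1  0.3  0.2] handle in jig [-63.7   0.3] bowl [   1.57233641 -128.87713644]
[0.13696826 0.48031963 0.24749413] yaw_y 74.08201100382668
to handle [10.05 -9.1 ] z -3.76 turn -26.270276621130847
```

apply_moves:
  targets:
    - [[0.63,-0.57,0,-3.3,1],[0.63,-0.57,0,-3.3,1],[0.63,-0.57,0,-3.3,1],[0.63,-0.57,0,-3.3,1],[0.63,-0.57,0,-3.3,1],[0.63,-0.57,0,-3.3,1],[0.63,-0.57,0,-3.3,1],[0.63,-0.57,0,-3.3,1]]

```text
clock: 0.77
eef_pos: [0.3394, 0.2969, 0.248]
tool_rot: [0.362, 0.932, -0.0, -0.0]
ft_force: [0.4, 0.3, -0.6]
grip_width: 0.0852
grasp_force: 0.0
```

apply_moves:
  targets:
    - [[0.63,-0.57,0,0,1],[0.63,-0.57,0,0,1],[0.63,-0.57,0,0,1],[0.63,-0.57,0,0,1],[0.63,-0.57,0,0,1],[0.63,-0.57,0,0,1],[0.63,-0.57,0,0,1],[0.63,-0.57,0,0,1]]

```text
clock: 1.43
eef_pos: [0.5411, 0.1146, 0.2478]
tool_rot: [0.361, 0.933, -0.0, -0.0]
ft_force: [1.0, 0.3, 0.0]
grip_width: 0.0853
grasp_force: 0.0
```

apply_moves:
  targets:
    - [[0,0,0,0,1],[0,0,0,0,1],[0,0,0,0,1]]

```text
clock: 1.68
eef_pos: [0.5397, 0.1159, 0.2476]
tool_rot: [0.361, 0.932, -0.0, -0.001]
ft_force: [-1.2, 0.6, 0.1]
grip_width: 0.0853
grasp_force: 0.0
```

```bash
cat > st.py <<'E'
from jig import *
def st():
    o=get_obs();e=o["eef_pos"];y=Ro.from_quat(o["tool_rot"]).as_matrix()[:,1]
    yaw=np.degrees(np.arctan2(y[1],y[0]));print(o["clock"],e.round(4),"yaw",yaw.round(2),"jig",toj(e[:2]*1000,v).round(1),o["ft_force"].round(1),o["grip_width"]);return e,yaw
E
python3 - <<'E'
from st import *
e,yaw=st();print("to handle",((H/1000-e[:2])/.04).round(2),"z",((.097-e[2])/.04).round(2),"turn",47.8-yaw)
im,_=imaging.camera("wrist");cv2.imwrite("pics/w1.png",im)
E
```

```text
1.6833 [0.5397 0.1159 0.2476] yaw 47.65 jig [-62.9   0.8] [-1.2  0.6  0.1] 0.0852894180811649
to handle [-0.02  0.01] z -3.76 turn 0.14665999495936433
```

View pics/w1.png

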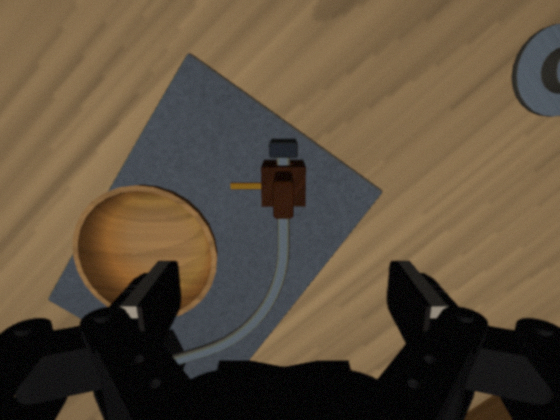

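The wrist view shows the carriage handle at about (283,195), centred between the fingers and square to them, so I can descend.

apply_moves:
  targets:
    - [[0,0,-0.7,0,1],[0,0,-0.7,0,1],[0,0,-0.7,0,1],[0,0,-0.7,0,1],[0,0,-0.6,0,1],[0,0,-0.36,0,1],[0,0,0,0,1],[0,0,0,0,1]]

```text
clock: 2.4
eef_pos: [0.539, 0.117, 0.0977]
tool_rot: [0.36, 0.933, -0.0, -0.001]
ft_force: [0.4, -0.5, -0.0]
grip_width: 0.0851
grasp_force: 0.0
```

apply_moves:
  targets:
    - [[0,0,0,0,-1],[0,0,0,0,-1],[0,0,0,0,-1],[0,0,0,0,-1],[0,0,0,0,-1],[0,0,0,0,-1],[0,0,0,0,-1],[0,0,0,0,-1]]

```text
clock: 3.07
eef_pos: [0.5407, 0.116, 0.0985]
tool_rot: [0.361, 0.933, 0.0, 0.0]
ft_force: [-1.2, 0.2, 3.0]
grip_width: 0.015
grasp_force: 59.3
```

Run:
```python
from st import *
e,yaw=st()
s0=toj(e[:2]*1000,v)[0];L=130*np.radians(70)
print("s0",s0)
S_=np.r_[np.linspace(s0,0,9)[1:],np.linspace(0,L,25)[1:],np.linspace(L,L+24,5)[1:]]
p0,h0=path(s0);px,ph=np.zeros(2),0
for s in S_:
    p,h=path(s);w=np.round((p-p0)/40,2);t=round(h-h0,1);print(int(s),(w-px).round(2).tolist(),round(t-ph,1));px,ph=w,t
```

```text
3.0667 [0.5407 0.116  0.0985] yaw 47.67 jig [-62.2   1.5] [-1.2  0.2  3. ] 0.014962155554671074
s0 -62.179784146649396
-54 [0.14, -0.13] 0.0
-46 [0.15, -0.13] 0.0
-38 [0.14, -0.13] 0.0
-31 [0.15, -0.13] 0.0
-23 [0.14, -0.13] 0.0
-15 [0.14, -0.13] 0.0
-7 [0.15, -0.13] 0.0
0 [0.14, -0.13] 0.0
6 [0.12, -0.12] -2.9
13 [0.12, -0.12] -2.9
19 [0.1, -0.12] -3.0
26 [0.1, -0.14] -2.9
33 [0.1, -0.13] -2.9
39 [0.08, -0.14] -2.9
46 [0.08, -0.15] -2.9
52 [0.08, -0.15] -2.9
59 [0.06, -0.15] -2.9
66 [0.06, -0.15] -3.0
72 [0.05, -0.16] -2.9
79 [0.04, -0.16] -2.9
86 [0.03, -0.16] -2.9
92 [0.03, -0.17] -2.9
99 [0.01, -0.16] -3.0
105 [0.01, -0.17] -2.9
112 [0.0, -0.16] -2.9
119 [-0.01, -0.17] -2.9
125 [-0.02, -0.16] -2.9
132 [-0.03, -0.17] -2.9
138 [-0.03, -0.16] -2.9
145 [-0.04, -0.16] -3.0
152 [-0.05, -0.15] -2.9
158 [-0.06, -0.16] -2.9
164 [-0.06, -0.14] 0.0
170 [-0.05, -0.14] 0.0
176 [-0.06, -0.14] 0.0
182 [-0.06, -0.13] 0.0
```

apply_moves:
  targets:
    - [[0.14,-0.13,0,0,-1],[0.15,-0.13,0,0,-1],[0.14,-0.13,0,0,-1],[0.15,-0.13,0,0,-1],[0.14,-0.13,0,0,-1],[0.14,-0.13,0,0,-1],[0.15,-0.13,0,0,-1],[0.14,-0.13,0,0,-1]]

```text
clock: 3.73
eef_pos: [0.5878, 0.0736, 0.0985]
tool_rot: [0.361, 0.932, 0.0, 0.001]
ft_force: [0.0, 1.0, 5.7]
grip_width: 0.0155
grasp_force: 59.5
```

apply_moves:
  targets:
    - [[0.12,-0.12,0,-2.9,-1],[0.12,-0.12,0,-2.9,-1],[0.1,-0.12,0,-3.0,-1],[0.1,-0.14,0,-2.9,-1],[0.1,-0.13,0,-2.9,-1],[0.08,-0.14,0,-2.9,-1],[0.08,-0.15,0,-2.9,-1],[0.08,-0.15,0,-2.9,-1]]

```text
clock: 4.4
eef_pos: [0.6186, 0.0307, 0.0985]
tool_rot: [0.543, 0.84, 0.0, 0.001]
ft_force: [-2.2, 0.4, 6.7]
grip_width: 0.015
grasp_force: 59.7
```

Run:
```python
from st import *
e,yaw=st();p,h=path(52.9);print(p,h+90)
```

```text
4.4 [0.6186 0.0307 0.0985] yaw 24.21 jig [52.9 -9.4] [-2.2  0.4  6.7] 0.014999756607959014
[616.77892353  30.7273862 ] 24.49675948852618
```

apply_moves:
  targets:
    - [[0.05,-0.15,0,-2.9,-1],[0.05,-0.15,0,-3.0,-1],[0.04,-0.16,0,-2.9,-1],[0.03,-0.16,0,-2.9,-1],[0.03,-0.16,0,-2.9,-1],[0.03,-0.17,0,-2.9,-1],[0.01,-0.16,0,-3.0,-1],[0.01,-0.17,0,-2.9,-1]]

```text
clock: 5.07
eef_pos: [0.6287, -0.0206, 0.0985]
tool_rot: [0.702, 0.712, 0.001, 0.001]
ft_force: [0.3, 1.5, 5.1]
grip_width: 0.0152
grasp_force: 59.5
```

apply_moves:
  targets:
    - [[0,-0.16,0,-2.9,-1],[-0.01,-0.17,0,-2.9,-1],[-0.02,-0.16,0,-2.9,-1],[-0.03,-0.17,0,-2.9,-1],[-0.03,-0.16,0,-2.9,-1],[-0.04,-0.16,0,-3.0,-1],[-0.05,-0.15,0,-2.9,-1],[-0.06,-0.16,0,-2.9,-1]]

```text
clock: 5.73
eef_pos: [0.6191, -0.0723, 0.0985]
tool_rot: [0.831, 0.556, 0.001, 0.001]
ft_force: [0.4, 0.9, 5.2]
grip_width: 0.0154
grasp_force: 59.5
```

Run:
```python
from st import *
e,yaw=st();p,h=path(158.8);print(p,h+90);p,h=path(158.8+23.5);print("home+1.5",p,((p/1000-e[:2])/.04).round(2))
```

```text
5.7333 [ 0.6191 -0.0723  0.0985] yaw -22.5 jig [122.3 -85.4] [0.4 0.9 5.2] 0.015371251652087116
[618.86356748 -72.24758087] -22.177263976361658
home+1.5 [609.9887675  -94.00735856] [-0.23 -0.54]
```

apply_moves:
  targets:
    - [[-0.05,-0.12,0,0,-1],[-0.05,-0.12,0,0,-1],[-0.04,-0.1,0,0,-1],[-0.04,-0.1,0,0,-1],[-0.03,-0.07,0,0,-1],[-0.02,-0.03,0,0,-1],[0,0,0,0,-1],[0,0,0,0,-1]]

```text
clock: 6.4
eef_pos: [0.6096, -0.0943, 0.0985]
tool_rot: [0.831, 0.556, 0.0, 0.001]
ft_force: [-0.2, -0.6, 5.6]
grip_width: 0.015
grasp_force: 59.6
```

Run:
```python
from st import *
e,yaw=st();print("gap est",(toj(S,v)-toj(e[:2]*1000,v))@[.342,-.94]-28)
```

```text
6.4 [ 0.6096 -0.0943  0.0985] yaw -22.39 jig [ 130.1 -108. ] [-0.2 -0.6  5.6] 0.015048543052214142
gap est -2.0324519339608784
```

apply_moves:
  targets:
    - [[-0.01,-0.03,0,0,-1],[-0.01,-0.02,0,0,-1],[-0.01,-0.03,0,0,-1],[0,0,0,0,-1]]

```text
clock: 6.73
eef_pos: [0.6093, -0.095, 0.0985]
tool_rot: [0.83, 0.557, 0.002, -0.0]
ft_force: [3.1, 5.1, 4.3]
grip_width: 0.0154
grasp_force: 59.5
```

The push met about 6 N of resistance at the stop, so the carriage is in contact. I'll release it and lift off.

apply_moves:
  targets:
    - [[0.01,0.03,0,0,-1],[0,0,0,0,-0.2],[0,0,0,0,-0.2],[0,0,0,0,-0.2],[0,0,0,0,-0.2],[0,0,0,0,-0.2],[0,0,0,0,-0.2]]

```text
clock: 7.32
eef_pos: [0.6076, -0.095, 0.0975]
tool_rot: [0.831, 0.557, -0.0, -0.0]
ft_force: [-0.9, -0.3, 0.3]
grip_width: 0.0342
grasp_force: 0.0
```

apply_moves:
  targets:
    - [[0,0,0.4,0,-0.2],[0,0,0.5,0,-0.2],[0,0,0.6,0,-0.2],[0,0,0.7,0,-0.2],[0,0,0.7,0,-0.2],[0,0,0.7,0,-0.2]]

```text
clock: 7.82
eef_pos: [0.6076, -0.0948, 0.2431]
tool_rot: [0.831, 0.557, -0.0, -0.0]
ft_force: [0.3, 0.7, -0.7]
grip_width: 0.0343
grasp_force: 0.0
```

apply_moves:
  targets:
    - [[-0.8,0,0.2,0,-0.2],[-0.8,0,0,0,-0.2],[-0.8,0,0,0,-0.2],[-0.8,0,0,0,-0.2],[-0.8,0,0,0,-0.2],[0,0,0,0,-0.2],[0,0,0,0,-0.2]]

```text
clock: 8.4
eef_pos: [0.4464, -0.0948, 0.2504]
tool_rot: [0.831, 0.557, 0.0, 0.0]
ft_force: [1.2, 0.1, 0.8]
grip_width: 0.0342
grasp_force: 0.0
```

Run:
```python
from st import *
st()
im,d=imaging.camera("top");P=pts(c,d);z=P[...,2]
m=(z>.1)&(z<.13);m[:,:295]=0;m[:,345:]=0;m[:140]=0;m[205:]=0
q=P[m][:,:2].astype(np.float32)*1000;r=cv2.minAreaRect(q);print(len(q),r,"dist to stop centre (home 28)",(toj(S,v)-toj(np.array(r[0]),v))@[.342,-.94])
cv2.imwrite("pics/t2.png",cv2.resize(np.clip(im[140:270,200:450]*1.8,0,255).astype(np.uint8),None,fx=3.2,fy=3.2,interpolation=cv2.INTER_CUBIC))
im,d=imaging.camera("side");cv2.imwrite("pics/s2.png",cv2.resize(np.clip(im[140:300,180:380]*1.8,0,255).astype(np.uint8),None,fx=3.6,fy=3.6,interpolation=cv2.INTER_CUBIC))
```

```text
8.4 [ 0.4464 -0.0948  0.2504] yaw -22.36 jig [   9.5 -218. ] [1.2 0.1 0.8] 0.034152503484954994
90 ((610.9407348632812, -92.63977813720703), (28.977985382080078, 16.130184173583984), 66.98809051513672) dist to stop centre (home 28) 27.975304222725235
```

View pics/t2.png

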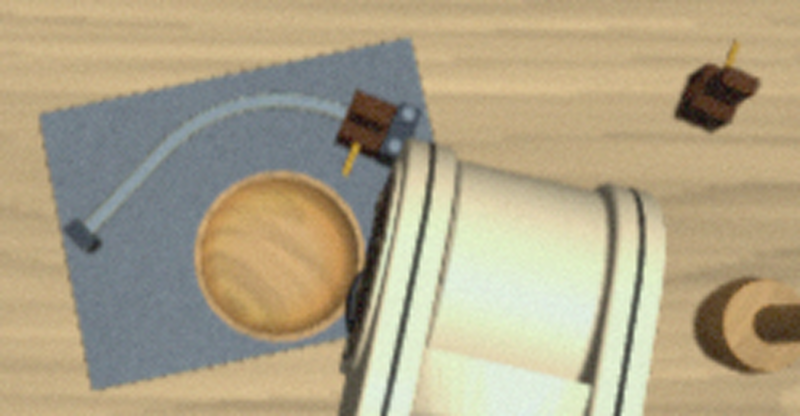

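View pics/s2.png

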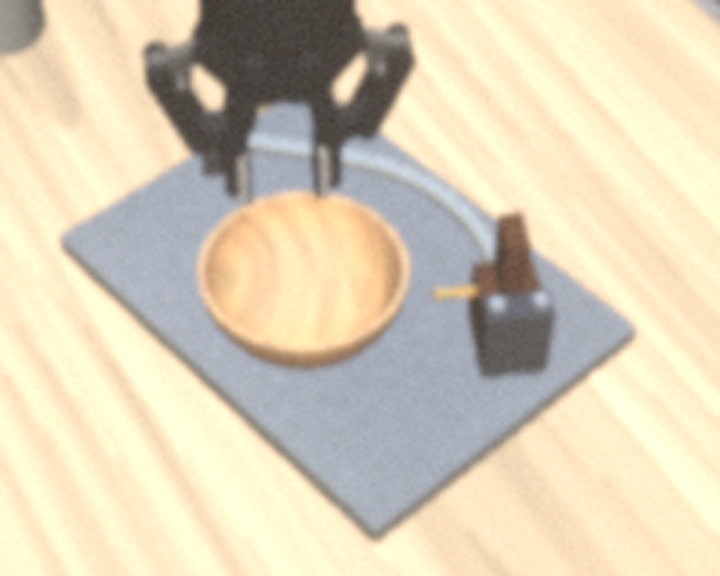

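The carriage sits against the stop (crop at about (370,122) in the top view), in line with the bar and upright. The spare is unmoved at (715,95) and the gripper is clear.

```bash
python3 -c "
from workcell import order
print(order.job_done())"
```

```text
the job is handed in; nothing more can be done
None
```

The carriage is home against the stop block with a measured gap of about 0 mm, upright, in line with the bar and released; the spare was not touched, and the job is handed in.

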